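# Stand the reagent bottles in their colour-coded spill saucers

## Robot

A 7-joint arm with a two-finger parallel gripper is mounted at the origin on the work surface. World frame = base frame: x ahead of the robot, y to its left, z up, the work surface at z = 0. Lengths are in m, angles in rad, forces in N, time in s.
With the tool pointing down it reaches from about 0.425 to 0.875 m from the base axis. Payload 4.7 kg.
Tool frame: the origin (TCP) lies on the centre line of the jaws, within the pads' length; the fingertips stand 22 mm ahead of it and the grasp point (between the pads) lies 3 mm ahead of it (bot.tip_extent is the distance from the TCP to the fingertips, in m); z points along the fingers, y is the line along which they close (so a half turn about z gives the same grasp; the last joint's range is limited). The gripper opens to 87 mm and grips with 3 to 60 N. Pads are 19 mm wide; open, the fingers measure 117 mm over their backs; the gripper's body (75 mm by 190 mm) begins 51 mm behind the grasp point.
Start: joints at [1.303, 0.321, -0.07, 1.45, 0.023, 1.371, -0.057], TCP at [0.181, -0.624, 0.206] pointing down, gripper open.
Joint ranges: [-2.86, 2.86], [-0.3, 2.09], [-1.38, 1.24], [0.06, 2.45], [-1.56, 4.7], [0.09, 2.05], [-2.69, 2.69]. Speed limits (rad/s): [2.57, 2.57, 3.14, 3.14, 3.14, 3.14, 3.14].

## Interface

Orientations are given as [roll, pitch, yaw] about the fixed x, y, z axes, in that order (R = Rz(yaw) Ry(pitch) Rx(roll)).
In Python, from station import bot gives the robot as it stands.
- The arm moves only by the tool drive_tool, never from a script. Its argument "moves" is a list of rows, each an object of numbers: "grip": the finger opening in m, from 0 to 0.087; "x", "y", "z": the shift along the tool's x, y, z in m; "rx", "ry", "rz": the turn, a rotation vector about the tool's x, y, z in rad. In form: [{"grip": .., "x": .., "y": .., "z": .., "rx": .., "ry": .., "rz": ..}, ...]. A call has exactly 8 rows; each row shifts and turns the commanded pose from where the row before left it, along the tool's axes as they then stand; what a row does not reach is not made up. A row lasts 1/8 s, in which the tool goes at most 62.5 mm and 10.7 degrees, less where a joint would pass 70% of its speed; a pose out of reach is approached as far as the arm can. A call with a gripper value outside its range is refused whole. The fingers move at their own pace and stop on an object; the grip force is fixed at half the most. Time passes only in rows, so rows that do not move let the fingers close, or fill a call up. It gives the time, the measured TCP pose, the force, the opening and the grip force at its end, in the units of the state.
- bot.read_state(): the state, without advancing time (a new reading comes with each control period).
- bot.get_image(name): name is "scene" or "top"; returns the picture (420x560x3 uint8, blue, green, red); there is no depth.
- bot.camera_model(name): a dict with "camera_matrix" (3x3 intrinsics, pixels), "dist_coeffs" ([k1, k2, p1, p2, k3] as OpenCV has them; the pictures are not rectified), "rvec" (rotation vector, rad) and "tvec" (3), from world to camera coordinates, as OpenCV has them. Camera axes: x right, y down, z forward; pixel columns grow to the right and rows downward; lengths in m; the calibration is good to about 2 mm. A picture is of the moment at which its call begins. camera_model takes no time and is no camera call.
- bot.close_job(): hands the job in; it is judged then, once.
The state is a dict: "clock": time; "joints": joint angles; "joint_vel": joint speeds; "joint_efforts": joint torques, N m; "tool_pos": TCP position; "orientation": TCP orientation; "contact_force": force on the tool from outside, world axes, zero at the start; "torque": the same for the moment, N m; "finger_gap": finger opening in m; "finger_force": force on a finger pad.
Only numpy, scipy, OpenCV 4.12 (cv2) and the standard library are available. Lean on these libraries where they do the work, as an engineer would, in place of code of your own. Each camera call takes 0.05 s, during which the arm holds its last target. There are 200 camera calls.

## Task

Tidy the lab bench: stand each of the four amber reagent bottles upright in the spill saucer of the same colour as its cap, flat on the saucer's floor inside the rim. They are glass, so keep them upright and set them down gently rather than dropping them, and leave the beaker and the stack of petri dishes where they are.

Things in the scene. Friction and masses are not known exactly. Their poses are not given: they have to be found in the camera images.
- bottle_red: loose upright amber glass reagent bottle with a red screw cap and a white label with a red stripe; round body 52 mm in diameter up to 58 mm, sloping in to a 28 mm neck at 72 mm; solid cap 34 mm in diameter from 75 to 100 mm above its underside, the place to grip it from above; about 0.2 kg (0.16 to 0.26). Origin: centre of the underside; z up along the bottle
- bottle_blue: loose upright amber glass reagent bottle with a blue screw cap and a white label with a blue stripe; round body 52 mm in diameter up to 58 mm, sloping in to a 28 mm neck at 72 mm; solid cap 34 mm in diameter from 75 to 100 mm above its underside, the place to grip it from above; about 0.2 kg (0.16 to 0.26). Origin: centre of the underside; z up along the bottle
- bottle_yellow: loose upright amber glass reagent bottle with a yellow screw cap and a white label with a yellow stripe; round body 52 mm in diameter up to 58 mm, sloping in to a 28 mm neck at 72 mm; solid cap 34 mm in diameter from 75 to 100 mm above its underside, the place to grip it from above; about 0.2 kg (0.16 to 0.26). Origin: centre of the underside; z up along the bottle
- bottle_green: loose upright amber glass reagent bottle with a green screw cap and a white label with a green stripe; round body 52 mm in diameter up to 58 mm, sloping in to a 28 mm neck at 72 mm; solid cap 34 mm in diameter from 75 to 100 mm above its underside, the place to grip it from above; about 0.2 kg (0.16 to 0.26). Origin: centre of the underside; z up along the bottle
- saucer_red: red plastic spill saucer, stuck fast to the counter: a round shallow dish 82 mm across outside, 10 mm high, with a flat floor 4 mm above the counter and a low rim 4 mm thick; inside about 73 mm across, so a bottle has about 10 mm to spare all round. Origin: centre of the underside, at counter height; z up
- saucer_blue: blue plastic spill saucer, stuck fast to the counter: a round shallow dish 82 mm across outside, 10 mm high, with a flat floor 4 mm above the counter and a low rim 4 mm thick; inside about 73 mm across, so a bottle has about 10 mm to spare all round. Origin: centre of the underside, at counter height; z up
- saucer_yellow: yellow plastic spill saucer, stuck fast to the counter: a round shallow dish 82 mm across outside, 10 mm high, with a flat floor 4 mm above the counter and a low rim 4 mm thick; inside about 73 mm across, so a bottle has about 10 mm to spare all round. Origin: centre of the underside, at counter height; z up
- saucer_green: green plastic spill saucer, stuck fast to the counter: a round shallow dish 82 mm across outside, 10 mm high, with a flat floor 4 mm above the counter and a low rim 4 mm thick; inside about 73 mm across, so a bottle has about 10 mm to spare all round. Origin: centre of the underside, at counter height; z up
- beaker: bystander: loose empty clear-glass beaker, 48 mm across the mouth, 60 mm high; leave it alone. Origin: centre of the underside
- petri_stack: bystander: loose stack (one piece) of three closed petri dishes, tan with white lids, 60 mm across and 42 mm high; leave it alone. Origin: centre of the underside
Not all that is in view belongs to the job. Leave any pink look-alike of the bottle_red alone. Of the things shaped like the saucer_yellow, the yellow one is meant.

How it is judged:
At the end, for the whole second after the job is handed in: every bottle stands upright (within about 4.5 degrees) on the floor of the saucer of its own cap's colour, its axis within 13 mm of the saucer's centre and its underside no more than 7 mm above the counter, released and at rest (horizontal distance between bottle_red and saucer_red below 0.013 m and z of bottle_red in the frame of saucer_red below 0.007 m and angle between each of bottle_red, bottle_blue, bottle_yellow, bottle_green's own z axis and vertical below 0.08 rad and linear speed of each of bottle_red, bottle_blue, bottle_yellow, bottle_green below 0.02 m/s and horizontal distance between bottle_blue and saucer_blue below 0.013 m and z of bottle_blue in the frame of saucer_blue below 0.007 m and horizontal distance between bottle_yellow and saucer_yellow below 0.013 m and z of bottle_yellow in the frame of saucer_yellow below 0.007 m and horizontal distance between bottle_green and saucer_green below 0.013 m and z of bottle_green in the frame of saucer_green below 0.007 m); the robot touches nothing.
It fails at once if a bottle is tipped (more than about 35 degrees) (angle between any of bottle_red, bottle_blue, bottle_yellow, bottle_green's own z axis and vertical above 0.6 rad).
It fails at once if a bottle is dropped (moves faster than 0.5 m/s with no finger touching it: a fall of more than about 13 mm) ((linear speed of bottle_red above 0.5 m/s and contact force between the fingers and bottle_red below 0.01 N) or (linear speed of bottle_blue above 0.5 m/s and contact force between the fingers and bottle_blue below 0.01 N) or (linear speed of bottle_yellow above 0.5 m/s and contact force between the fingers and bottle_yellow below 0.01 N) or (linear speed of bottle_green above 0.5 m/s and contact force between the fingers and bottle_green below 0.01 N)).
It fails at once if the beaker is moved (more than 15 mm) or tipped (distance of beaker from where it was at the start of the episode above 0.015 m or angle between beaker's own z axis and vertical above 0.3 rad).
It fails at once if the petri dish stack is moved (more than 15 mm) or tipped (distance of petri_stack from where it was at the start of the episode above 0.015 m or angle between petri_stack's own z axis and vertical above 0.3 rad).
It also fails if it takes over 112 s, if anything falls off the work surface, if the arm or the gripper's body presses on something with over 40 N, if the wrist force passes 120 N, or if a joint passes its speed limit or range.

## Working session

There is one attempt and no reset: what is moved stays moved. The work goes in short steps, Python scripts to look and compute and a tool call to move; the robot and the scene stay as the last step left them, time stands still between calls to the robot, and variables do not carry over. Pictures are saved under pics/ and viewed, at most 14 in all, crops included, and the job is handed in when it is done.

Besides the shell and the picture viewer there is one more tool, called after "Emit:" by a JSON object that holds its "fn" and its "kwargs". drive_tool: Moves the arm, as the interface text tells. Its arguments: {"type":"object","properties":{"moves":{"type":"array"}},"required":["moves"]}

```bash
mkdir -p pics
python3 - <<'E'
from station import bot
import cv2
for n in("top","scene"):
    cv2.imwrite(f"pics/{n}0.png",bot.get_image(n)); m=bot.camera_model(n); print(n,m)
s=bot.read_state(); print(s, bot.tip_extent)
E
```

```text
top {'camera_matrix': array([[435.04852398,   0.        , 282.95374118],
       [  0.        , 435.04852398, 213.2106806 ],
       [  0.        ,   0.        ,   1.        ]]), 'dist_coeffs': array([-0.12021402,  0.        ,  0.        ,  0.        ,  0.        ]), 'rvec': array([ 2.22683058, -1.97916409,  0.20902491]), 'tvec': array([-0.05652498,  0.49978003,  0.880357  ])}
scene {'camera_matrix': array([[382.68219403,   0.        , 281.6360062 ],
       [  0.        , 382.68219403, 209.31974704],
       [  0.        ,   0.        ,   1.        ]]), 'dist_coeffs': array([-0.04319864,  0.        ,  0.        ,  0.        ,  0.        ]), 'rvec': array([ 2.07517241,  0.76513929, -0.39420268]), 'tvec': array([-0.38835662, -0.16488438,  1.16523923])}
{'clock': 0.1, 'joints': array([ 1.30306377,  0.32174983, -0.07006182,  1.45154805,  0.02262197,
        1.37078617, -0.05690911]), 'joint_vel': array([-5.31246833e-04, -9.95291037e-04,  1.32270048e-03, -2.90598896e-03,
       -1.20449610e-03,  4.57598556e-04,  4.91613788e-05]), 'joint_efforts': array([ 4.51347614e-04, -4.92570233e+01, -4.05360293e-01, -3.13399422e+01,
       -6.41269516e-02,  3.94213933e-02,  5.66300696e-05]), 'tool_pos': array([ 0.18056215, -0.62387926,  0.20457259]), 'orientation': array([-3.13989168e+00,  1.21029351e-04,  2.81833937e-01]), 'contact_force': array([-0.02909631,  0.56822042,  0.92642493]), 'torque': array([ 0.03317529, -0.02073409, -0.01581289]), 'finger_force': 0.0, 'finger_gap': 0.08734714762036232} 0.022
```

View pics/top0.png

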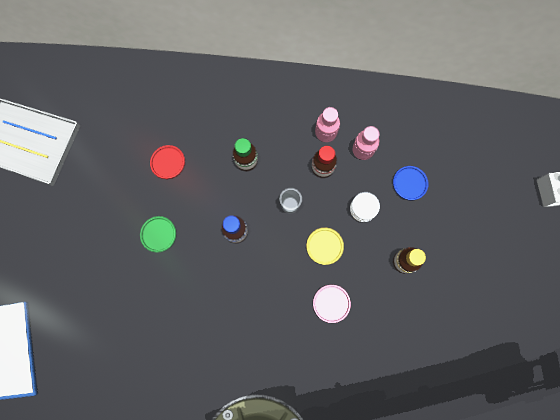

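View pics/scene0.png

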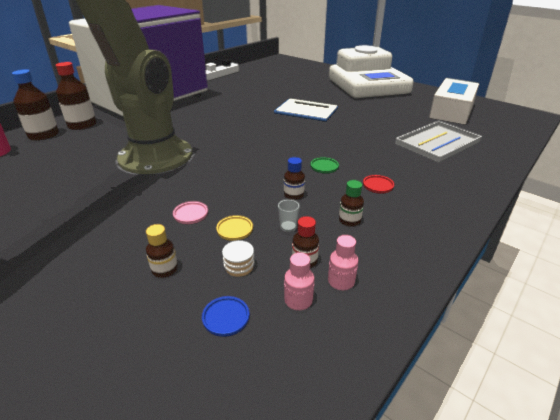

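The top view shows four caps: red (327,154), green (242,146), blue (232,224) and yellow (417,257). The saucers are red (167,162), green (158,234), blue (410,183) and yellow (325,246). The look-alikes are two pink bottles (328,122 and 367,142) and a pink saucer (332,303). Next I'll segment by colour and confirm in a crop.

```bash
cat > h.py <<'E'
from station import bot
import cv2, numpy as np
def ray(n,px,z):
    m=bot.camera_model(n);R=cv2.Rodrigues(m['rvec'])[0];c=-R.T@m['tvec']
    u=cv2.undistortPoints(np.array([[px]],float),m['camera_matrix'],m['dist_coeffs'])[0,0]
    d=R.T@np.r_[u,1];return c+d*(z-c[2])/d[2]
def proj(n,P):
    m=bot.camera_model(n);return cv2.projectPoints(np.array(P,float).reshape(-1,1,3),m['rvec'],m['tvec'],m['camera_matrix'],m['dist_coeffs'])[0][:,0]
def circ(c,r,z):
    a=np.linspace(0,2*np.pi,60);return np.c_[c[0]+r*np.cos(a),c[1]+r*np.sin(a),a*0+z]
HUE={'red':[(0,6),(176,180)],'green':[(50,75)],'blue':[(105,125)],'yellow':[(22,33)]}
def blobs(im,col):
    h=cv2.cvtColor(im,cv2.COLOR_BGR2HSV);m=0
    for a,b in HUE[col]: m=m|cv2.inRange(h,(a,140,90),(b,255,255))
    n,l,st,ce=cv2.connectedComponentsWithStats(m)
    return [(st[i],ce[i],l==i) for i in range(1,n) if st[i,4]>80]
def fit(n,mask,shape,z0):
    """fit xy so projected model silhouette matches the blob"""
    from scipy.optimize import minimize
    ys,xs=np.nonzero(mask);c0=ray(n,(xs.mean(),ys.mean()),z0)[:2]
    S=4;x0,y0=xs.min()-8,ys.min()-8;w,h=xs.max()-x0+8,ys.max()-y0+8
    M=cv2.resize(mask[y0:y0+h,x0:x0+w].astype(np.float32),None,fx=S,fy=S)
    def cost(c):
        P=np.vstack([circ(c,r,z) for r,z in shape]);p=(proj(n,P)-[x0,y0]+.5)*S-.5
        I=np.zeros_like(M);cv2.fillConvexPoly(I,cv2.convexHull(np.round(p*16).astype(np.int32)),1,cv2.LINE_8,4)
        return np.abs(I-M).sum()/M.sum()
    r=minimize(cost,c0,method='Nelder-Mead',options=dict(initial_simplex=[c0,c0+[.006,0],c0+[0,.006]]))
    return r.x,r.fun
CAP=[(.017,.1),(.017,.08)];SAU=[(.041,.01),(.041,.002)]
E
python3 - <<'E'
from h import *
im=cv2.imread('pics/top0.png');im2=cv2.imread('pics/scene0.png')
o=im.copy();o=cv2.resize(im[90:330,130:450],None,fx=2.5,fy=2.5,interpolation=cv2.INTER_CUBIC)
for n,I in(('top',im),('scene',im2)):
  for c in HUE:
    for st,ce,m in blobs(I,c):
        if n=='top' and ce[0]<100 or n=='scene' and (ce[1]<150 or ce[0]<120): continue
        sau=st[4]>(600 if n=='top' else 420) or (n=='scene' and st[2]>1.5*st[3])
        x,f=fit(n,m,SAU if sau else CAP,.01 if sau else .09)
        print(n,c,'saucer' if sau else 'cap',st,ce.round(1),x.round(4),round(f,3),round(float(np.hypot(*x)),3))
        if n=='top':
            for r,z in(SAU[:1] if sau else CAP[:1]):
                p=(proj(n,circ(x,r,z))-[130,90])*2.5; cv2.polylines(o,[p.astype(int)],True,(255,255,255),1)
print('beaker',ray('top',(291,199),.06),'petri',ray('top',(365,207),.042),'pink',ray('top',(330,115),.1),ray('top',(371,134),.1))
cv2.imwrite('pics/o.png',o)
E
```

```text
top red saucer [150 145  35  34 928] [167.  161.7] [0.6032 0.287 ] 0.052 0.668
top red cap [319 146  16  18 228] [326.5 154.2] [ 0.6325 -0.0747] 0.129 0.637
top green cap [235 138  16  16 170] [242.3 145.2] [0.6309 0.1047] 0.464 0.639
top green cap [149 217  26  33 454] [163.6 229.4] [0.4364 0.2414] 0.446 0.499
top blue saucer [393 166  35  34 953] [410.2 182.6] [ 0.6198 -0.2804] 0.05 0.68
top blue cap [223 216  17  17 235] [231.1 223.8] [0.4601 0.1042] 0.113 0.472
scene red saucer [363 175  31  18 451] [378.  183.4] [0.6028 0.289 ] 0.07 0.668
scene red cap [298 216  18  21 311] [306. 226.] [ 0.6347 -0.0746] 0.108 0.639
scene green saucer [311 158  28  13 283] [324.2 164.2] [0.4289 0.2864] 0.32 0.516
scene green saucer [347 180  15   9  96] [354.  184.2] [0.6418 0.258 ] 1.0 0.692
scene blue cap [288 157  14  15 163] [293.8 163.5] [0.4604 0.1046] 0.178 0.472
scene blue saucer [ 202  296   48   40 1473] [225.1 315.3] [ 0.6174 -0.2772] 0.059 0.677
scene yellow saucer [217 216  36  23 626] [234.3 227.1] [ 0.4483 -0.0926] 0.188 0.458
scene yellow cap [146 224  19  15 177] [155.  230.4] [ 0.4249 -0.2706] 0.84 0.504
beaker [ 0.53428229 -0.01112256  0.06      ] petri [ 0.54000183 -0.17365867  0.042     ] pink [ 0.71939447 -0.07381485  0.1       ] [ 0.6866753  -0.16498077  0.1       ]
```

View pics/o.png

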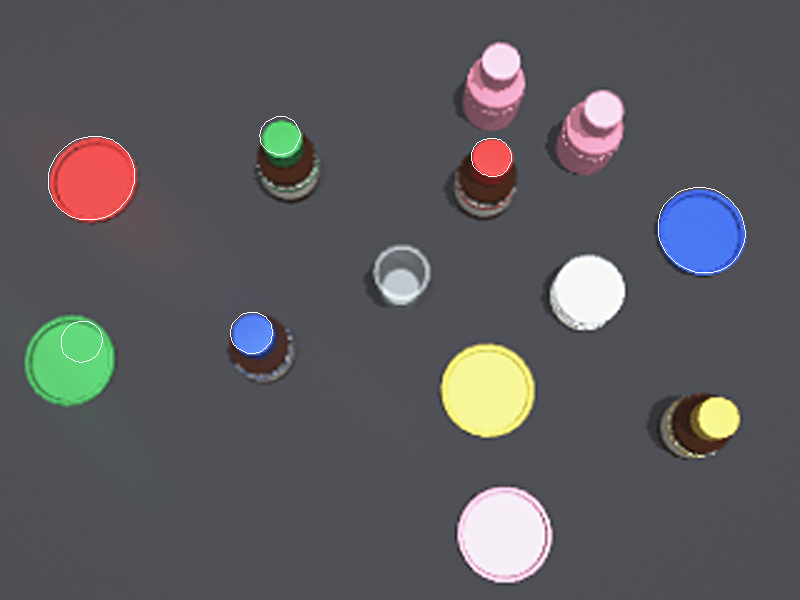

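Each pixel blob matches one item. Yellow and green need wider colour thresholds, so I'll refit those.

Run:
```python
from h import *
HUE.update(green=[(50,75)],yellow=[(24,36)])
for n in('top','scene'):
  I=cv2.imread(f'pics/{n}0.png');h=cv2.cvtColor(I,cv2.COLOR_BGR2HSV)
  pts={'top':[('green','s',(158,234)),('green','c',(242,145)),('yellow','s',(325,246)),('yellow','c',(417,257))],
  'scene':[('green','s',(324,164)),('green','c',(354,188)),('yellow','s',(234,227)),('yellow','c',(156,235))]}[n]
  for c,k,p in pts:
    a,b=HUE[c][0];m=cv2.inRange(h,(a-4,70,60),(b+4,255,255))
    l=cv2.connectedComponents(m)[1];k_=l==l[p[1],p[0]]
    x,f=fit(n,k_,SAU if k=='s' else CAP,.01 if k=='s' else .09)
    print(n,c,k,h[p[1],p[0]],k_.sum(),x.round(4),round(f,3),np.hypot(*x).round(3))
```

```text
top green s [ 66 139 214] 1049 [0.4326 0.2786] 0.04 0.515
top green c [ 66 143 218] 248 [0.6282 0.1039] 0.093 0.637
top yellow s [ 30  97 247] 1125 [ 0.4505 -0.0969] 0.042 0.461
top yellow c [ 30 108 247] 277 [ 0.4358 -0.2776] 0.087 0.517
scene green s [ 65 151 166] 379 [0.4329 0.2801] 0.069 0.516
scene green c [ 64 143  96] 238 [0.6306 0.1029] 0.108 0.639
scene yellow s [ 26 141 244] 774 [ 0.4493 -0.0938] 0.056 0.459
scene yellow c [ 23 153 198] 372 [ 0.4365 -0.2763] 0.131 0.517
```

Both views agree within 3 mm. I'll take yellow first, with the tool at yaw 0 so that tool x = world x, tool y = −world y and tool z = down.

Emit:
{"fn": "drive_tool", "kwargs": {"moves": [{"grip":0.087,"rz":0.141},{"grip":0.087,"rz":0.141},{"grip":0.07,"x":0.03,"y":-0.04},{"grip":0.07,"x":0.03,"y":-0.04},{"grip":0.07,"x":0.03,"y":-0.04},{"grip":0.07,"x":0.03,"y":-0.04},{"grip":0.07,"x":0.03,"y":-0.04},{"grip":0.07,"x":0.03,"y":-0.04}]}}

```text
schema error: expected keys grip, x, y, z, rx, ry, rz
```

Emit:
{"fn": "drive_tool", "kwargs": {"moves": [{"grip":0.087,"x":0,"y":0,"z":0,"rx":0,"ry":0,"rz":0.141},{"grip":0.087,"x":0,"y":0,"z":0,"rx":0,"ry":0,"rz":0.141},{"grip":0.07,"x":0.03,"y":-0.04,"z":0,"rx":0,"ry":0,"rz":0},{"grip":0.07,"x":0.03,"y":-0.04,"z":0,"rx":0,"ry":0,"rz":0},{"grip":0.07,"x":0.03,"y":-0.04,"z":0,"rx":0,"ry":0,"rz":0},{"grip":0.07,"x":0.03,"y":-0.04,"z":0,"rx":0,"ry":0,"rz":0},{"grip":0.07,"x":0.03,"y":-0.04,"z":0,"rx":0,"ry":0,"rz":0},{"grip":0.07,"x":0.03,"y":-0.04,"z":0,"rx":0,"ry":0,"rz":0}]}}

```text
clock: 1.1
tool_pos: [0.3614, -0.3828, 0.2053]
orientation: [-3.141, 0.0, -0.0]
contact_force: [0.3, -0.5, 0.9]
finger_gap: 0.0699
finger_force: 0.0
```

Emit:
{"fn": "drive_tool", "kwargs": {"moves": [{"grip":0.07,"x":0.025,"y":-0.0353,"z":0,"rx":0,"ry":0,"rz":0},{"grip":0.07,"x":0.025,"y":-0.0353,"z":0,"rx":0,"ry":0,"rz":0},{"grip":0.07,"x":0.0246,"y":-0.0352,"z":0,"rx":0,"ry":0,"rz":0},{"grip":0.07,"x":0,"y":0,"z":0.02,"rx":0,"ry":0,"rz":0},{"grip":0.07,"x":0,"y":0,"z":0.03,"rx":0,"ry":0,"rz":0},{"grip":0.07,"x":0,"y":0,"z":0.03,"rx":0,"ry":0,"rz":0},{"grip":0.07,"x":0,"y":0,"z":0.02,"rx":0,"ry":0,"rz":0},{"grip":0.07,"x":0,"y":0,"z":0.0138,"rx":0,"ry":0,"rz":0}]}}

```text
clock: 2.1
tool_pos: [0.4347, -0.2782, 0.0904]
orientation: [-3.141, 0.001, -0.0]
contact_force: [0.5, -0.1, -0.2]
finger_gap: 0.0701
finger_force: 0.0
```

Emit:
{"fn": "drive_tool", "kwargs": {"moves": [{"grip":0.06,"x":0,"y":0,"z":0,"rx":0,"ry":0,"rz":0},{"grip":0.045,"x":0,"y":0,"z":0,"rx":0,"ry":0,"rz":0},{"grip":0.038,"x":0,"y":0,"z":0,"rx":0,"ry":0,"rz":0},{"grip":0.033,"x":0,"y":0,"z":0,"rx":0,"ry":0,"rz":0},{"grip":0.028,"x":0,"y":0,"z":0,"rx":0,"ry":0,"rz":0},{"grip":0.02,"x":0,"y":0,"z":0,"rx":0,"ry":0,"rz":0},{"grip":0.02,"x":0,"y":0,"z":0,"rx":0,"ry":0,"rz":0},{"grip":0.02,"x":0,"y":0,"z":0,"rx":0,"ry":0,"rz":0}]}}

```text
clock: 3.1
tool_pos: [0.4354, -0.2787, 0.0917]
orientation: [3.142, 0.0, -0.0]
contact_force: [0.7, -0.3, 0.3]
finger_gap: 0.0204
finger_force: 0.0
```

The fingers closed to 20 mm with no force, so the grasp failed. I'll look before doing anything else.

Run:
```python
from h import *
a=bot.get_image('top');b=bot.get_image('scene')
a=cv2.resize(a[200:320,340:480],None,fx=3,fy=3,interpolation=2)
b=cv2.resize(b[180:300,100:240],None,fx=2.8,fy=3,interpolation=2)
print(a.shape,b.shape);b=cv2.resize(b,(380,360))
cv2.imwrite('pics/m1.png',np.hstack([a[:, :420],b]));print(bot.read_state())
print(proj('top',[[.4354,-.2787,.09]]),proj('scene',[[.4354,-.2787,.09]]))
```

```text
(360, 420, 3) (360, 392, 3)
{'clock': 3.2, 'joints': array([ 0.84298011,  0.14715207, -0.34897516,  1.90719069,  0.05646138,
        1.09662492, -1.09936901]), 'joint_vel': array([ 0.00062978,  0.00012401,  0.00073264, -0.00099455,  0.00117025,
        0.00054613, -0.00052633]), 'joint_efforts': array([ 3.23804679e-04, -3.51603019e+01, -1.38295546e+00, -2.84315836e+01,
       -4.78086539e-02, -4.95729432e-02,  4.11446331e-05]), 'tool_pos': array([ 0.43540157, -0.278667  ,  0.09175342]), 'orientation': array([ 3.14151811e+00,  1.03008749e-05, -2.53955861e-04]), 'contact_force': array([-0.87478821, -0.61012549, -0.26565245]), 'torque': array([-0.01378532, -0.01802976,  0.0173239 ]), 'finger_force': 0.0, 'finger_gap': 0.02022640127665174}
[[416.07243661 257.43606814]] [[154.23680668 234.1972377 ]]
```

View pics/m1.png

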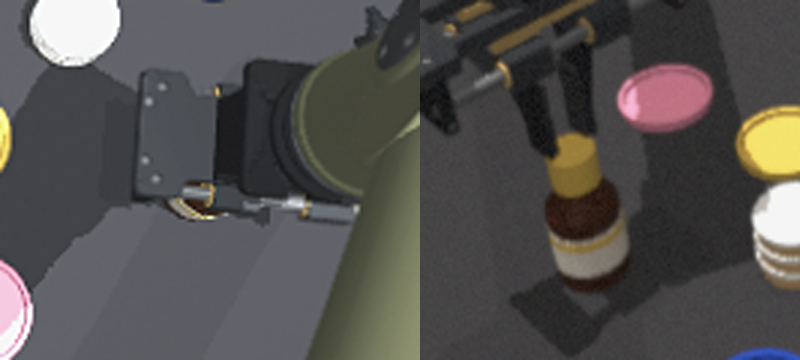

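The bottle still stands and hasn't moved, and the fingertips look behind or above the cap. I'll overlay the expected tip points to find the offset.

Run:
```python
from h import *
b=bot.get_image('scene')
h=cv2.cvtColor(b,cv2.COLOR_BGR2HSV);m=cv2.inRange(h,(18,70,60),(40,255,255));l=cv2.connectedComponents(m)[1];k=l==l[238,156];print(k.sum(),fit('scene',k,CAP,.09))
x0,y0,S=110,170,8
o=cv2.resize(b[y0:y0+70,x0:x0+100],None,fx=S,fy=S,interpolation=2)
o=cv2.convertScaleAbs(o,alpha=1.6,beta=25)
p=lambda P:tuple(int(v) for v in (proj('scene',[P])[0]-[x0,y0]+.5)*S)
for dy,c in((.010,(0,255,0)),(-.010,(255,0,255))):
    cv2.line(o,p((.4354,-.2787+dy,.07)),p((.4354,-.2787+dy,.12)),c,2)
cv2.imwrite('pics/m2.png',o)
```

```text
355 (array([ 0.44034479, -0.2775202 ]), np.float64(0.1460772454738617))
```

View pics/m2.png

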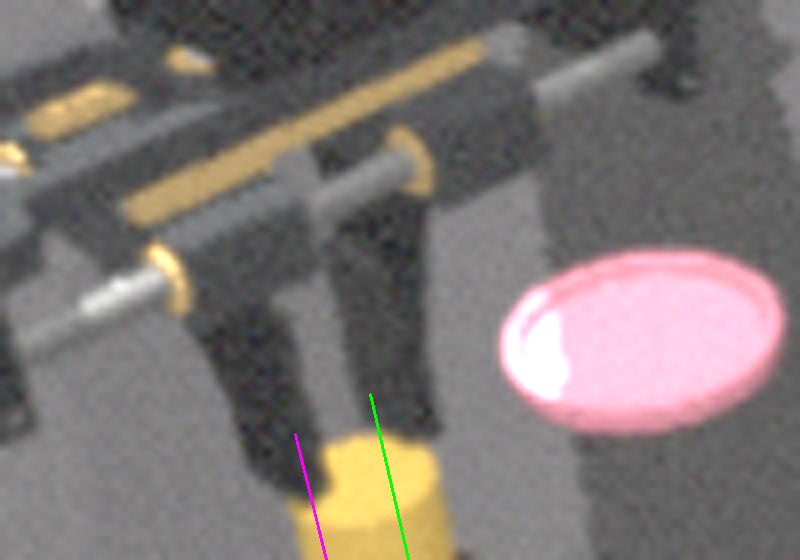

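Run:
```python
from h import *
for q in((290,495),(405,440)):
    px=(110+q[0]/8-.5,170+q[1]/8-.5)
    for z in(.04,.07,.1,.11): print(q,z,ray('scene',px,z).round(3))
a=bot.get_image('top');print(proj('top',[[.4354,-.2787,.14],[.4354-.0375,-.2787+.095,.14],[.4354+.0375,-.2787+.095,.14]]))
s=bot.read_state();print(s['tool_pos'],s['contact_force'])
```

```text
(290, 495) 0.04 [ 0.353 -0.255  0.04 ]
(290, 495) 0.07 [ 0.391 -0.273  0.07 ]
(290, 495) 0.1 [ 0.428 -0.29   0.1  ]
(290, 495) 0.11 [ 0.441 -0.296  0.11 ]
(405, 440) 0.04 [ 0.356 -0.221  0.04 ]
(405, 440) 0.07 [ 0.394 -0.241  0.07 ]
(405, 440) 0.1 [ 0.431 -0.26   0.1  ]
(405, 440) 0.11 [ 0.444 -0.267  0.11 ]
[[423.80529269 254.61446096]
 [373.80397612 268.59728462]
 [376.8011087  229.98726703]]
[ 0.43538343 -0.27865205  0.09172285] [-0.23831926 -0.48038542  0.1358632 ]
```

The left tip occludes the cap, and at z≈0.105 both tips sit symmetrically about the commanded xy. So the tool is really about 35 mm higher than reported, and xy is fine. I'll open, go down another 32 mm in small steps, then close.

Emit:
{"fn": "drive_tool", "kwargs": {"moves": [{"grip":0.07,"x":0,"y":0,"z":0,"rx":0,"ry":0,"rz":0},{"grip":0.07,"x":0,"y":0,"z":0,"rx":0,"ry":0,"rz":0},{"grip":0.07,"x":0,"y":0,"z":0,"rx":0,"ry":0,"rz":0},{"grip":0.07,"x":0.001,"y":-0.001,"z":0.008,"rx":0,"ry":0,"rz":0},{"grip":0.07,"x":0,"y":0,"z":0.008,"rx":0,"ry":0,"rz":0},{"grip":0.07,"x":0,"y":0,"z":0.008,"rx":0,"ry":0,"rz":0},{"grip":0.07,"x":0,"y":0,"z":0.008,"rx":0,"ry":0,"rz":0},{"grip":0.07,"x":0,"y":0,"z":0,"rx":0,"ry":0,"rz":0}]}}

```text
clock: 4.3
tool_pos: [0.4358, -0.2773, 0.0588]
orientation: [-3.141, 0.001, -0.0]
contact_force: [0.6, 0.9, -0.3]
finger_gap: 0.0696
finger_force: 0.0
```

Run:
```python
from h import *
b=bot.get_image('scene');x0,y0,S=110,170,8
o=cv2.convertScaleAbs(cv2.resize(b[y0:y0+75,x0:x0+100],None,fx=S,fy=S,interpolation=2),alpha=1.6,beta=25)
cv2.imwrite('pics/m3.png',o);print(bot.read_state()['tool_pos'])
```

```text
[ 0.436164   -0.27747092  0.05932122]
```

View pics/m3.png

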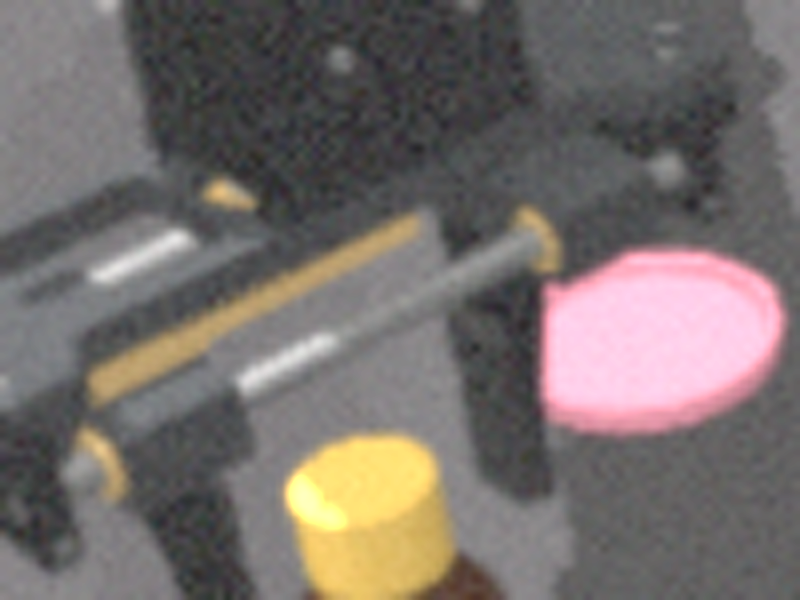

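The fingers now straddle the cap on both sides with good body clearance. Closing.

Emit:
{"fn": "drive_tool", "kwargs": {"moves": [{"grip":0.055,"x":0,"y":0,"z":0,"rx":0,"ry":0,"rz":0},{"grip":0.045,"x":0,"y":0,"z":0,"rx":0,"ry":0,"rz":0},{"grip":0.038,"x":0,"y":0,"z":0,"rx":0,"ry":0,"rz":0},{"grip":0.033,"x":0,"y":0,"z":0,"rx":0,"ry":0,"rz":0},{"grip":0.028,"x":0,"y":0,"z":0,"rx":0,"ry":0,"rz":0},{"grip":0.02,"x":0,"y":0,"z":0,"rx":0,"ry":0,"rz":0},{"grip":0.02,"x":0,"y":0,"z":0,"rx":0,"ry":0,"rz":0},{"grip":0.02,"x":0,"y":0,"z":0,"rx":0,"ry":0,"rz":0}]}}

```text
clock: 5.35
tool_pos: [0.4365, -0.2775, 0.0598]
orientation: [-3.142, -0.0, -0.0]
contact_force: [-0.4, 0.6, 0.3]
finger_gap: 0.0335
finger_force: 30.0
```

Run:
```python
from h import *
P=[[.436,-.2775+s*.041,z] for s in(1,) for z in(.06,.07,.08)]
print((proj('scene',P)-[110,170]+.5)*8)
```

```text
[[527.55315133 532.02847897]
 [521.09267493 500.26673828]
 [514.54039973 468.00970823]]
```

Gripped: gap 33.5 mm, 30 N. Lift and carry it to the yellow saucer at (0.450, −0.0955).

Emit:
{"fn": "drive_tool", "kwargs": {"moves": [{"grip":0.02,"x":0,"y":0,"z":-0.006,"rx":0,"ry":0,"rz":0},{"grip":0.02,"x":0,"y":0,"z":-0.018,"rx":0,"ry":0,"rz":0},{"grip":0.02,"x":0,"y":0,"z":-0.02,"rx":0,"ry":0,"rz":0},{"grip":0.02,"x":0,"y":0,"z":-0.016,"rx":0,"ry":0,"rz":0},{"grip":0.02,"x":0.001,"y":-0.01,"z":0,"rx":0,"ry":0,"rz":0},{"grip":0.02,"x":0.0015,"y":-0.02,"z":0,"rx":0,"ry":0,"rz":0},{"grip":0.02,"x":0.002,"y":-0.03,"z":0,"rx":0,"ry":0,"rz":0},{"grip":0.02,"x":0.002,"y":-0.03,"z":0,"rx":0,"ry":0,"rz":0}]}}

```text
clock: 6.35
tool_pos: [0.4422, -0.1847, 0.1187]
orientation: [-3.14, 0.002, 0.001]
contact_force: [0.3, 0.5, -1.5]
finger_gap: 0.0331
finger_force: 29.9
```

Emit:
{"fn": "drive_tool", "kwargs": {"moves": [{"grip":0.02,"x":0.002,"y":-0.03,"z":0,"rx":0,"ry":0,"rz":0},{"grip":0.02,"x":0.002,"y":-0.03,"z":0,"rx":0,"ry":0,"rz":0},{"grip":0.02,"x":0.002,"y":-0.02,"z":0,"rx":0,"ry":0,"rz":0},{"grip":0.02,"x":0.001,"y":-0.012,"z":0,"rx":0,"ry":0,"rz":0},{"grip":0.02,"x":0,"y":0,"z":0,"rx":0,"ry":0,"rz":0},{"grip":0.02,"x":0,"y":0,"z":0,"rx":0,"ry":0,"rz":0},{"grip":0.02,"x":0,"y":0,"z":0,"rx":0,"ry":0,"rz":0},{"grip":0.02,"x":0,"y":0,"z":0,"rx":0,"ry":0,"rz":0}]}}

```text
clock: 7.35
tool_pos: [0.4499, -0.0962, 0.1197]
orientation: [3.142, 0.0, -0.001]
contact_force: [-0.0, 0.5, -1.7]
finger_gap: 0.0334
finger_force: 30.0
```

Run:
```python
from h import *
b=bot.get_image('scene');x0,y0,S=170,140,5
o=cv2.convertScaleAbs(cv2.resize(b[y0:y0+120,x0:x0+140],None,fx=S,fy=S,interpolation=2),alpha=1.4,beta=15)
t=bot.read_state()['tool_pos'];print(t)
for z in(0.060,0.118):
  p=(proj('scene',circ(t[:2],.026,z))-[x0,y0]+.5)*S;cv2.polylines(o,[p.astype(int)],True,(0,255,0),1)
p=(proj('scene',circ((.450,-.0955),.0365,.004))-[x0,y0]+.5)*S;cv2.polylines(o,[p.astype(int)],True,(255,0,255),1)
cv2.imwrite('pics/m4.png',o)
```

```text
[ 0.44985617 -0.09611412  0.11968505]
```

View pics/m4.png

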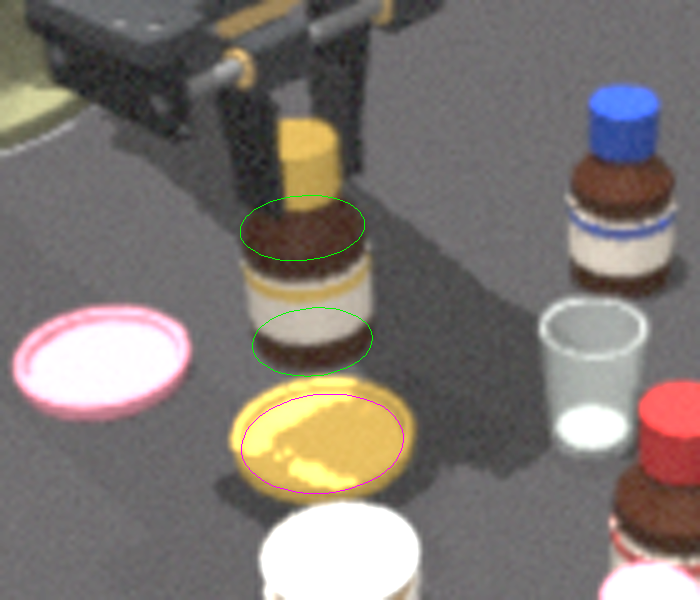

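The bottle is upright with its underside at about 60 mm, centred over the saucer. Lowering to reported z≈0.064 (grasp height plus the 4 mm floor).

Emit:
{"fn": "drive_tool", "kwargs": {"moves": [{"grip":0.02,"x":0,"y":0,"z":0.01,"rx":0,"ry":0,"rz":0},{"grip":0.02,"x":0,"y":0,"z":0.015,"rx":0,"ry":0,"rz":0},{"grip":0.02,"x":0,"y":0,"z":0.013,"rx":0,"ry":0,"rz":0},{"grip":0.02,"x":0,"y":0,"z":0.008,"rx":0,"ry":0,"rz":0},{"grip":0.02,"x":0,"y":0,"z":0.004,"rx":0,"ry":0,"rz":0},{"grip":0.02,"x":0,"y":0,"z":0.002,"rx":0,"ry":0,"rz":0},{"grip":0.02,"x":0,"y":0,"z":0.002,"rx":0,"ry":0,"rz":0},{"grip":0.02,"x":0,"y":0,"z":0.001,"rx":0,"ry":0,"rz":0}]}}

```text
clock: 8.4
tool_pos: [0.4501, -0.0957, 0.0649]
orientation: [3.141, -0.0, -0.0]
contact_force: [-0.9, 0.0, -1.4]
finger_gap: 0.0335
finger_force: 30.0
```

Emit:
{"fn": "drive_tool", "kwargs": {"moves": [{"grip":0.02,"x":0,"y":0,"z":0.001,"rx":0,"ry":0,"rz":0},{"grip":0.02,"x":0,"y":0,"z":0,"rx":0,"ry":0,"rz":0},{"grip":0.02,"x":0,"y":0,"z":0,"rx":0,"ry":0,"rz":0},{"grip":0.02,"x":0,"y":0,"z":0,"rx":0,"ry":0,"rz":0},{"grip":0.02,"x":0,"y":0,"z":0,"rx":0,"ry":0,"rz":0},{"grip":0.02,"x":0,"y":0,"z":0,"rx":0,"ry":0,"rz":0},{"grip":0.02,"x":0,"y":0,"z":0,"rx":0,"ry":0,"rz":0},{"grip":0.02,"x":0,"y":0,"z":0,"rx":0,"ry":0,"rz":0}]}}

```text
clock: 9.4
tool_pos: [0.45, -0.0957, 0.0638]
orientation: [3.141, -0.0, -0.0]
contact_force: [0.4, 0.4, -1.4]
finger_gap: 0.0334
finger_force: 29.9
```

Force is still carrying the bottle's weight (−1.4 N), so it's within about 1 mm of the floor. I'll lower a touch more and release.

Emit:
{"fn": "drive_tool", "kwargs": {"moves": [{"grip":0.02,"x":0,"y":0,"z":0.001,"rx":0,"ry":0,"rz":0},{"grip":0.02,"x":0,"y":0,"z":0,"rx":0,"ry":0,"rz":0},{"grip":0.02,"x":0,"y":0,"z":0,"rx":0,"ry":0,"rz":0},{"grip":0.02,"x":0,"y":0,"z":0,"rx":0,"ry":0,"rz":0},{"grip":0.034,"x":0,"y":0,"z":0,"rx":0,"ry":0,"rz":0},{"grip":0.04,"x":0,"y":0,"z":0,"rx":0,"ry":0,"rz":0},{"grip":0.06,"x":0,"y":0,"z":0,"rx":0,"ry":0,"rz":0},{"grip":0.07,"x":0,"y":0,"z":0,"rx":0,"ry":0,"rz":0}]}}

```text
clock: 10.4
tool_pos: [0.4498, -0.0957, 0.0625]
orientation: [3.142, 0.0, -0.0]
contact_force: [-0.5, 0.5, -0.7]
finger_gap: 0.0526
finger_force: 0.0
```

Emit:
{"fn": "drive_tool", "kwargs": {"moves": [{"grip":0.07,"x":0,"y":0,"z":0,"rx":0,"ry":0,"rz":0},{"grip":0.07,"x":0,"y":0,"z":-0.01,"rx":0,"ry":0,"rz":0},{"grip":0.07,"x":0,"y":0,"z":-0.025,"rx":0,"ry":0,"rz":0},{"grip":0.07,"x":0,"y":0,"z":-0.025,"rx":0,"ry":0,"rz":0},{"grip":0.07,"x":0.002,"y":-0.03,"z":0,"rx":0,"ry":0,"rz":0},{"grip":0.07,"x":0.003,"y":-0.05,"z":0,"rx":0,"ry":0,"rz":0},{"grip":0.07,"x":0.003,"y":-0.06,"z":0,"rx":0,"ry":0,"rz":0},{"grip":0.07,"x":0.002,"y":-0.06,"z":0,"rx":0,"ry":0,"rz":0}]}}

```text
clock: 11.4
tool_pos: [0.4604, 0.1059, 0.1237]
orientation: [3.141, -0.002, -0.001]
contact_force: [0.6, 0.4, -0.6]
finger_gap: 0.0701
finger_force: 0.0
```

Run:
```python
from h import *
a=bot.get_image('scene');x0,y0,S=170,150,6
h=cv2.cvtColor(a,cv2.COLOR_BGR2HSV);m=cv2.inRange(h,(18,70,60),(40,255,255))
o=cv2.resize(a[y0:y0+100,x0:x0+130],None,fx=S,fy=S,interpolation=2)
for r,z,c in((.017,.104,(0,255,0)),(.026,.004,(0,255,0))):
  p=(proj('scene',circ((.450,-.0955),r,z))-[x0,y0]+.5)*S;cv2.polylines(o,[p.astype(int)],True,c,1)
cv2.imwrite('pics/m5.png',o);print(bot.read_state()['tool_pos'])
```

```text
[0.45966794 0.11604566 0.12442321]
```

View pics/m5.png

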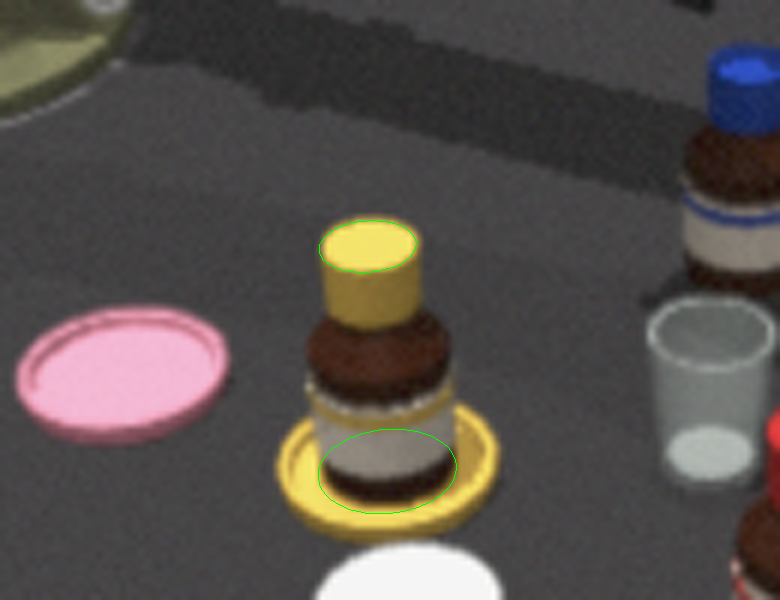

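Yellow stands upright in its saucer, with the cap at (368,245) in the crop matching the prediction. I'll check the tool pose again, since y looks past the target.

Emit:
{"fn": "drive_tool", "kwargs": {"moves": [{"grip":0.07,"x":0,"y":0,"z":0,"rx":0,"ry":0,"rz":0},{"grip":0.07,"x":0,"y":0,"z":0,"rx":0,"ry":0,"rz":0},{"grip":0.07,"x":0,"y":0,"z":0,"rx":0,"ry":0,"rz":0},{"grip":0.07,"x":0,"y":0,"z":0,"rx":0,"ry":0,"rz":0},{"grip":0.07,"x":0,"y":0,"z":0,"rx":0,"ry":0,"rz":0},{"grip":0.07,"x":0,"y":0,"z":0,"rx":0,"ry":0,"rz":0},{"grip":0.07,"x":0,"y":0,"z":0,"rx":0,"ry":0,"rz":0},{"grip":0.07,"x":0,"y":0,"z":0,"rx":0,"ry":0,"rz":0}]}}

```text
clock: 12.45
tool_pos: [0.46, 0.1044, 0.1227]
orientation: [3.142, 0.0, -0.0]
contact_force: [-0.1, -0.6, 1.0]
finger_gap: 0.0701
finger_force: 0.0
```

It was just overshoot from an abrupt stop. Descending on blue.

Emit:
{"fn": "drive_tool", "kwargs": {"moves": [{"grip":0.07,"x":0,"y":0,"z":0.015,"rx":0,"ry":0,"rz":0},{"grip":0.07,"x":0,"y":0,"z":0.02,"rx":0,"ry":0,"rz":0},{"grip":0.07,"x":0,"y":0,"z":0.016,"rx":0,"ry":0,"rz":0},{"grip":0.07,"x":0,"y":0,"z":0.008,"rx":0,"ry":0,"rz":0},{"grip":0.06,"x":0,"y":0,"z":0.004,"rx":0,"ry":0,"rz":0},{"grip":0.05,"x":0,"y":0,"z":0,"rx":0,"ry":0,"rz":0},{"grip":0.042,"x":0,"y":0,"z":0,"rx":0,"ry":0,"rz":0},{"grip":0.036,"x":0,"y":0,"z":0,"rx":0,"ry":0,"rz":0}]}}

```text
clock: 13.45
tool_pos: [0.4604, 0.1044, 0.0602]
orientation: [3.141, -0.001, -0.0]
contact_force: [-0.1, 0.1, -0.1]
finger_gap: 0.0402
finger_force: 0.0
```

Emit:
{"fn": "drive_tool", "kwargs": {"moves": [{"grip":0.032,"x":0,"y":0,"z":0,"rx":0,"ry":0,"rz":0},{"grip":0.028,"x":0,"y":0,"z":0,"rx":0,"ry":0,"rz":0},{"grip":0.02,"x":0,"y":0,"z":0,"rx":0,"ry":0,"rz":0},{"grip":0.02,"x":0,"y":0,"z":0,"rx":0,"ry":0,"rz":0},{"grip":0.02,"x":0,"y":0,"z":0,"rx":0,"ry":0,"rz":0},{"grip":0.02,"x":0,"y":0,"z":0,"rx":0,"ry":0,"rz":0},{"grip":0.02,"x":0,"y":0,"z":0,"rx":0,"ry":0,"rz":0},{"grip":0.02,"x":0,"y":0,"z":0,"rx":0,"ry":0,"rz":0}]}}

```text
clock: 14.45
tool_pos: [0.4602, 0.1046, 0.06]
orientation: [-3.141, -0.001, -0.0]
contact_force: [-0.3, 2.0, 3.9]
finger_gap: 0.0333
finger_force: 30.0
```

Gripped. Lift it 130 mm, clear of all the caps.

Emit:
{"fn": "drive_tool", "kwargs": {"moves": [{"grip":0.02,"x":0,"y":0,"z":-0.006,"rx":0,"ry":0,"rz":0},{"grip":0.02,"x":0,"y":0,"z":-0.018,"rx":0,"ry":0,"rz":0},{"grip":0.02,"x":0,"y":0,"z":-0.025,"rx":0,"ry":0,"rz":0},{"grip":0.02,"x":0,"y":0,"z":-0.03,"rx":0,"ry":0,"rz":0},{"grip":0.02,"x":0,"y":0,"z":-0.026,"rx":0,"ry":0,"rz":0},{"grip":0.02,"x":0,"y":0,"z":-0.018,"rx":0,"ry":0,"rz":0},{"grip":0.02,"x":0,"y":0,"z":-0.007,"rx":0,"ry":0,"rz":0},{"grip":0.02,"x":0,"y":0,"z":0,"rx":0,"ry":0,"rz":0}]}}

```text
clock: 15.45
tool_pos: [0.4599, 0.1042, 0.1896]
orientation: [3.141, 0.0, -0.0]
contact_force: [0.1, -0.1, -2.4]
finger_gap: 0.0332
finger_force: 30.0
```

Emit:
{"fn": "drive_tool", "kwargs": {"moves": [{"grip":0.02,"x":0.005,"y":0.013,"z":0,"rx":0,"ry":0,"rz":0},{"grip":0.02,"x":0.01,"y":0.025,"z":0,"rx":0,"ry":0,"rz":0},{"grip":0.02,"x":0.016,"y":0.038,"z":0,"rx":0,"ry":0,"rz":0},{"grip":0.02,"x":0.016,"y":0.038,"z":0,"rx":0,"ry":0,"rz":0},{"grip":0.02,"x":0.016,"y":0.038,"z":0,"rx":0,"ry":0,"rz":0},{"grip":0.02,"x":0.016,"y":0.038,"z":0,"rx":0,"ry":0,"rz":0},{"grip":0.02,"x":0.016,"y":0.038,"z":0,"rx":0,"ry":0,"rz":0},{"grip":0.02,"x":0.016,"y":0.038,"z":0,"rx":0,"ry":0,"rz":0}]}}

```text
clock: 16.45
tool_pos: [0.5705, -0.1643, 0.1881]
orientation: [-3.141, 0.002, -0.001]
contact_force: [0.3, 0.2, -2.4]
finger_gap: 0.0332
finger_force: 30.0
```

Emit:
{"fn": "drive_tool", "kwargs": {"moves": [{"grip":0.02,"x":0.016,"y":0.038,"z":0,"rx":0,"ry":0,"rz":0},{"grip":0.02,"x":0.0154,"y":0.038,"z":0,"rx":0,"ry":0,"rz":0},{"grip":0.02,"x":0.01,"y":0.025,"z":0,"rx":0,"ry":0,"rz":0},{"grip":0.02,"x":0.006,"y":0.0166,"z":0,"rx":0,"ry":0,"rz":0},{"grip":0.02,"x":0,"y":0,"z":0,"rx":0,"ry":0,"rz":0},{"grip":0.02,"x":0,"y":0,"z":0,"rx":0,"ry":0,"rz":0},{"grip":0.02,"x":0,"y":0,"z":0,"rx":0,"ry":0,"rz":0},{"grip":0.02,"x":0,"y":0,"z":0,"rx":0,"ry":0,"rz":0}]}}

```text
clock: 17.45
tool_pos: [0.6184, -0.2783, 0.1902]
orientation: [3.141, -0.0, 0.001]
contact_force: [-0.1, 0.3, -1.7]
finger_gap: 0.0334
finger_force: 30.0
```

Emit:
{"fn": "drive_tool", "kwargs": {"moves": [{"grip":0.02,"x":0,"y":0,"z":0.012,"rx":0,"ry":0,"rz":0},{"grip":0.02,"x":0,"y":0,"z":0.024,"rx":0,"ry":0,"rz":0},{"grip":0.02,"x":0,"y":0,"z":0.03,"rx":0,"ry":0,"rz":0},{"grip":0.02,"x":0,"y":0,"z":0.025,"rx":0,"ry":0,"rz":0},{"grip":0.02,"x":0,"y":0,"z":0.015,"rx":0,"ry":0,"rz":0},{"grip":0.02,"x":0,"y":0,"z":0.01,"rx":0,"ry":0,"rz":0},{"grip":0.02,"x":0,"y":0,"z":0.005,"rx":0,"ry":0,"rz":0},{"grip":0.02,"x":0,"y":0,"z":0.002,"rx":0,"ry":0,"rz":0}]}}

```text
clock: 18.45
tool_pos: [0.6187, -0.2794, 0.0671]
orientation: [3.141, -0.001, -0.0]
contact_force: [0.4, 0.9, -1.7]
finger_gap: 0.0335
finger_force: 30.0
```

Emit:
{"fn": "drive_tool", "kwargs": {"moves": [{"grip":0.02,"x":0,"y":0,"z":0.0015,"rx":0,"ry":0,"rz":0},{"grip":0.02,"x":0,"y":0,"z":0.0015,"rx":0,"ry":0,"rz":0},{"grip":0.02,"x":0,"y":0,"z":0.001,"rx":0,"ry":0,"rz":0},{"grip":0.02,"x":0,"y":0,"z":0,"rx":0,"ry":0,"rz":0},{"grip":0.02,"x":0,"y":0,"z":0,"rx":0,"ry":0,"rz":0},{"grip":0.02,"x":0,"y":0,"z":0,"rx":0,"ry":0,"rz":0},{"grip":0.02,"x":0,"y":0,"z":0,"rx":0,"ry":0,"rz":0},{"grip":0.02,"x":0,"y":0,"z":0,"rx":0,"ry":0,"rz":0}]}}

```text
clock: 19.45
tool_pos: [0.619, -0.2794, 0.064]
orientation: [3.141, -0.001, -0.0]
contact_force: [-0.7, 1.0, 5.4]
finger_gap: 0.0334
finger_force: 30.0
```

Firm contact with the floor. Release, rise and go to red.

Emit:
{"fn": "drive_tool", "kwargs": {"moves": [{"grip":0.033,"x":0,"y":0,"z":0,"rx":0,"ry":0,"rz":0},{"grip":0.036,"x":0,"y":0,"z":0,"rx":0,"ry":0,"rz":0},{"grip":0.045,"x":0,"y":0,"z":0,"rx":0,"ry":0,"rz":0},{"grip":0.06,"x":0,"y":0,"z":0,"rx":0,"ry":0,"rz":0},{"grip":0.06,"x":0,"y":0,"z":0,"rx":0,"ry":0,"rz":0},{"grip":0.06,"x":0,"y":0,"z":-0.015,"rx":0,"ry":0,"rz":0},{"grip":0.06,"x":0,"y":0,"z":-0.03,"rx":0,"ry":0,"rz":0},{"grip":0.06,"x":0,"y":0,"z":-0.025,"rx":0,"ry":0,"rz":0}]}}

```text
clock: 20.45
tool_pos: [0.6189, -0.2794, 0.1351]
orientation: [3.141, -0.002, -0.0]
contact_force: [-0.6, 0.7, 0.2]
finger_gap: 0.0599
finger_force: 0.0
```

Emit:
{"fn": "drive_tool", "kwargs": {"moves": [{"grip":0.06,"x":0.001,"y":-0.02,"z":0,"rx":0,"ry":0,"rz":0},{"grip":0.06,"x":0.003,"y":-0.04,"z":0,"rx":0,"ry":0,"rz":0},{"grip":0.06,"x":0.004,"y":-0.05,"z":0,"rx":0,"ry":0,"rz":0},{"grip":0.06,"x":0.003,"y":-0.05,"z":0,"rx":0,"ry":0,"rz":0},{"grip":0.06,"x":0.002,"y":-0.03,"z":0,"rx":0,"ry":0,"rz":0},{"grip":0.06,"x":0.002,"y":-0.0147,"z":0,"rx":0,"ry":0,"rz":0},{"grip":0.06,"x":0,"y":0,"z":0,"rx":0,"ry":0,"rz":0},{"grip":0.06,"x":0,"y":0,"z":0,"rx":0,"ry":0,"rz":0}]}}

```text
clock: 21.45
tool_pos: [0.6331, -0.0768, 0.1324]
orientation: [3.14, 0.001, -0.003]
contact_force: [0.7, -0.3, -0.7]
finger_gap: 0.0601
finger_force: 0.0
```

Emit:
{"fn": "drive_tool", "kwargs": {"moves": [{"grip":0.06,"x":0,"y":0,"z":0.01,"rx":0,"ry":0,"rz":0},{"grip":0.06,"x":0,"y":0,"z":0.018,"rx":0,"ry":0,"rz":0},{"grip":0.06,"x":0,"y":0,"z":0.02,"rx":0,"ry":0,"rz":0},{"grip":0.06,"x":0,"y":0,"z":0.015,"rx":0,"ry":0,"rz":0},{"grip":0.06,"x":0,"y":0,"z":0.007,"rx":0,"ry":0,"rz":0},{"grip":0.06,"x":0,"y":0,"z":0.003,"rx":0,"ry":0,"rz":0},{"grip":0.05,"x":0,"y":0,"z":0,"rx":0,"ry":0,"rz":0},{"grip":0.04,"x":0,"y":0,"z":0,"rx":0,"ry":0,"rz":0}]}}

```text
clock: 22.45
tool_pos: [0.6339, -0.0746, 0.0605]
orientation: [3.141, -0.001, -0.0]
contact_force: [-1.7, -1.1, 0.1]
finger_gap: 0.047
finger_force: 0.0
```

Emit:
{"fn": "drive_tool", "kwargs": {"moves": [{"grip":0.036,"x":0,"y":0,"z":0,"rx":0,"ry":0,"rz":0},{"grip":0.032,"x":0,"y":0,"z":0,"rx":0,"ry":0,"rz":0},{"grip":0.028,"x":0,"y":0,"z":0,"rx":0,"ry":0,"rz":0},{"grip":0.02,"x":0,"y":0,"z":0,"rx":0,"ry":0,"rz":0},{"grip":0.02,"x":0,"y":0,"z":0,"rx":0,"ry":0,"rz":0},{"grip":0.02,"x":0,"y":0,"z":0,"rx":0,"ry":0,"rz":0},{"grip":0.02,"x":0,"y":0,"z":0,"rx":0,"ry":0,"rz":0},{"grip":0.02,"x":0,"y":0,"z":0,"rx":0,"ry":0,"rz":0}]}}

```text
clock: 23.45
tool_pos: [0.6336, -0.0742, 0.06]
orientation: [-3.141, -0.001, 0.0]
contact_force: [-0.5, 2.8, 4.2]
finger_gap: 0.0333
finger_force: 30.0
```

Emit:
{"fn": "drive_tool", "kwargs": {"moves": [{"grip":0.02,"x":0,"y":0,"z":-0.006,"rx":0,"ry":0,"rz":0},{"grip":0.02,"x":0,"y":0,"z":-0.018,"rx":0,"ry":0,"rz":0},{"grip":0.02,"x":0,"y":0,"z":-0.025,"rx":0,"ry":0,"rz":0},{"grip":0.02,"x":0,"y":0,"z":-0.03,"rx":0,"ry":0,"rz":0},{"grip":0.02,"x":0,"y":0,"z":-0.026,"rx":0,"ry":0,"rz":0},{"grip":0.02,"x":0,"y":0,"z":-0.018,"rx":0,"ry":0,"rz":0},{"grip":0.02,"x":0,"y":0,"z":-0.007,"rx":0,"ry":0,"rz":0},{"grip":0.02,"x":0,"y":0,"z":0,"rx":0,"ry":0,"rz":0}]}}

```text
clock: 24.45
tool_pos: [0.6332, -0.0748, 0.1896]
orientation: [3.141, 0.0, -0.0]
contact_force: [0.2, -0.6, -2.0]
finger_gap: 0.0335
finger_force: 30.0
```

Emit:
{"fn": "drive_tool", "kwargs": {"moves": [{"grip":0.02,"x":-0.001,"y":-0.013,"z":0,"rx":0,"ry":0,"rz":0},{"grip":0.02,"x":-0.002,"y":-0.025,"z":0,"rx":0,"ry":0,"rz":0},{"grip":0.02,"x":-0.003,"y":-0.036,"z":0,"rx":0,"ry":0,"rz":0},{"grip":0.02,"x":-0.003,"y":-0.036,"z":0,"rx":0,"ry":0,"rz":0},{"grip":0.02,"x":-0.003,"y":-0.036,"z":0,"rx":0,"ry":0,"rz":0},{"grip":0.02,"x":-0.003,"y":-0.036,"z":0,"rx":0,"ry":0,"rz":0},{"grip":0.02,"x":-0.003,"y":-0.036,"z":0,"rx":0,"ry":0,"rz":0},{"grip":0.02,"x":-0.003,"y":-0.036,"z":0,"rx":0,"ry":0,"rz":0}]}}

```text
clock: 25.45
tool_pos: [0.6111, 0.1816, 0.1886]
orientation: [3.142, 0.002, 0.001]
contact_force: [0.1, -0.1, -1.9]
finger_gap: 0.0332
finger_force: 30.0
```

Emit:
{"fn": "drive_tool", "kwargs": {"moves": [{"grip":0.02,"x":-0.003,"y":-0.036,"z":0,"rx":0,"ry":0,"rz":0},{"grip":0.02,"x":-0.003,"y":-0.036,"z":0,"rx":0,"ry":0,"rz":0},{"grip":0.02,"x":-0.0024,"y":-0.024,"z":0,"rx":0,"ry":0,"rz":0},{"grip":0.02,"x":-0.001,"y":-0.012,"z":0,"rx":0,"ry":0,"rz":0},{"grip":0.02,"x":0,"y":0,"z":0,"rx":0,"ry":0,"rz":0},{"grip":0.02,"x":0,"y":0,"z":0,"rx":0,"ry":0,"rz":0},{"grip":0.02,"x":0,"y":0,"z":0,"rx":0,"ry":0,"rz":0},{"grip":0.02,"x":0,"y":0,"z":0,"rx":0,"ry":0,"rz":0}]}}

```text
clock: 26.45
tool_pos: [0.6034, 0.2864, 0.1898]
orientation: [3.141, -0.0, -0.002]
contact_force: [-0.6, 0.0, -2.3]
finger_gap: 0.0333
finger_force: 30.0
```

Emit:
{"fn": "drive_tool", "kwargs": {"moves": [{"grip":0.02,"x":0,"y":0,"z":0.012,"rx":0,"ry":0,"rz":0},{"grip":0.02,"x":0,"y":0,"z":0.024,"rx":0,"ry":0,"rz":0},{"grip":0.02,"x":0,"y":0,"z":0.03,"rx":0,"ry":0,"rz":0},{"grip":0.02,"x":0,"y":0,"z":0.025,"rx":0,"ry":0,"rz":0},{"grip":0.02,"x":0,"y":0,"z":0.015,"rx":0,"ry":0,"rz":0},{"grip":0.02,"x":0,"y":0,"z":0.01,"rx":0,"ry":0,"rz":0},{"grip":0.02,"x":0,"y":0,"z":0.005,"rx":0,"ry":0,"rz":0},{"grip":0.02,"x":0,"y":0,"z":0.002,"rx":0,"ry":0,"rz":0}]}}

```text
clock: 27.45
tool_pos: [0.6033, 0.2877, 0.0671]
orientation: [-3.141, -0.001, -0.0]
contact_force: [0.1, 0.1, -2.5]
finger_gap: 0.0333
finger_force: 30.0
```

Emit:
{"fn": "drive_tool", "kwargs": {"moves": [{"grip":0.02,"x":0,"y":0,"z":0.0015,"rx":0,"ry":0,"rz":0},{"grip":0.02,"x":0,"y":0,"z":0.0015,"rx":0,"ry":0,"rz":0},{"grip":0.02,"x":0,"y":0,"z":0.001,"rx":0,"ry":0,"rz":0},{"grip":0.02,"x":0,"y":0,"z":0,"rx":0,"ry":0,"rz":0},{"grip":0.02,"x":0,"y":0,"z":0,"rx":0,"ry":0,"rz":0},{"grip":0.02,"x":0,"y":0,"z":0,"rx":0,"ry":0,"rz":0},{"grip":0.02,"x":0,"y":0,"z":0,"rx":0,"ry":0,"rz":0},{"grip":0.02,"x":0,"y":0,"z":0,"rx":0,"ry":0,"rz":0}]}}

```text
clock: 28.45
tool_pos: [0.6036, 0.2878, 0.064]
orientation: [-3.141, -0.002, -0.0]
contact_force: [-1.4, -1.6, 4.6]
finger_gap: 0.0334
finger_force: 30.0
```

Contact. Release, then go to green.

Emit:
{"fn": "drive_tool", "kwargs": {"moves": [{"grip":0.033,"x":0,"y":0,"z":0,"rx":0,"ry":0,"rz":0},{"grip":0.036,"x":0,"y":0,"z":0,"rx":0,"ry":0,"rz":0},{"grip":0.045,"x":0,"y":0,"z":0,"rx":0,"ry":0,"rz":0},{"grip":0.06,"x":0,"y":0,"z":0,"rx":0,"ry":0,"rz":0},{"grip":0.06,"x":0,"y":0,"z":0,"rx":0,"ry":0,"rz":0},{"grip":0.06,"x":0,"y":0,"z":-0.015,"rx":0,"ry":0,"rz":0},{"grip":0.06,"x":0,"y":0,"z":-0.03,"rx":0,"ry":0,"rz":0},{"grip":0.06,"x":0,"y":0,"z":-0.025,"rx":0,"ry":0,"rz":0}]}}

```text
clock: 29.45
tool_pos: [0.6034, 0.2879, 0.135]
orientation: [-3.141, -0.001, 0.0]
contact_force: [0.2, -0.2, -0.0]
finger_gap: 0.0597
finger_force: 0.0
```

Emit:
{"fn": "drive_tool", "kwargs": {"moves": [{"grip":0.06,"x":0.003,"y":0.02,"z":0,"rx":0,"ry":0,"rz":0},{"grip":0.06,"x":0.006,"y":0.04,"z":0,"rx":0,"ry":0,"rz":0},{"grip":0.06,"x":0.006,"y":0.045,"z":0,"rx":0,"ry":0,"rz":0},{"grip":0.06,"x":0.006,"y":0.04,"z":0,"rx":0,"ry":0,"rz":0},{"grip":0.06,"x":0.003,"y":0.025,"z":0,"rx":0,"ry":0,"rz":0},{"grip":0.06,"x":0.002,"y":0.0145,"z":0,"rx":0,"ry":0,"rz":0},{"grip":0.06,"x":0,"y":0,"z":0,"rx":0,"ry":0,"rz":0},{"grip":0.06,"x":0,"y":0,"z":0,"rx":0,"ry":0,"rz":0}]}}

```text
clock: 30.45
tool_pos: [0.6285, 0.1046, 0.1327]
orientation: [-3.141, 0.0, 0.002]
contact_force: [-0.2, 0.8, -0.6]
finger_gap: 0.0601
finger_force: 0.0
```

Emit:
{"fn": "drive_tool", "kwargs": {"moves": [{"grip":0.06,"x":0,"y":0,"z":0.01,"rx":0,"ry":0,"rz":0},{"grip":0.06,"x":0,"y":0,"z":0.018,"rx":0,"ry":0,"rz":0},{"grip":0.06,"x":0,"y":0,"z":0.02,"rx":0,"ry":0,"rz":0},{"grip":0.06,"x":0,"y":0,"z":0.015,"rx":0,"ry":0,"rz":0},{"grip":0.06,"x":0,"y":0,"z":0.007,"rx":0,"ry":0,"rz":0},{"grip":0.06,"x":0,"y":0,"z":0.003,"rx":0,"ry":0,"rz":0},{"grip":0.05,"x":0,"y":0,"z":0,"rx":0,"ry":0,"rz":0},{"grip":0.04,"x":0,"y":0,"z":0,"rx":0,"ry":0,"rz":0}]}}

```text
clock: 31.45
tool_pos: [0.6295, 0.103, 0.0604]
orientation: [-3.142, -0.001, -0.0]
contact_force: [-0.3, -0.4, -1.3]
finger_gap: 0.0472
finger_force: 0.0
```

Emit:
{"fn": "drive_tool", "kwargs": {"moves": [{"grip":0.036,"x":0,"y":0,"z":0,"rx":0,"ry":0,"rz":0},{"grip":0.032,"x":0,"y":0,"z":0,"rx":0,"ry":0,"rz":0},{"grip":0.028,"x":0,"y":0,"z":0,"rx":0,"ry":0,"rz":0},{"grip":0.02,"x":0,"y":0,"z":0,"rx":0,"ry":0,"rz":0},{"grip":0.02,"x":0,"y":0,"z":0,"rx":0,"ry":0,"rz":0},{"grip":0.02,"x":0,"y":0,"z":0,"rx":0,"ry":0,"rz":0},{"grip":0.02,"x":0,"y":0,"z":0,"rx":0,"ry":0,"rz":0},{"grip":0.02,"x":0,"y":0,"z":0,"rx":0,"ry":0,"rz":0}]}}

```text
clock: 32.45
tool_pos: [0.6292, 0.1033, 0.06]
orientation: [-3.141, -0.001, -0.0]
contact_force: [0.0, 1.5, 3.0]
finger_gap: 0.0336
finger_force: 29.9
```

Emit:
{"fn": "drive_tool", "kwargs": {"moves": [{"grip":0.02,"x":0,"y":0,"z":-0.006,"rx":0,"ry":0,"rz":0},{"grip":0.02,"x":0,"y":0,"z":-0.018,"rx":0,"ry":0,"rz":0},{"grip":0.02,"x":0,"y":0,"z":-0.025,"rx":0,"ry":0,"rz":0},{"grip":0.02,"x":0,"y":0,"z":-0.03,"rx":0,"ry":0,"rz":0},{"grip":0.02,"x":0,"y":0,"z":-0.026,"rx":0,"ry":0,"rz":0},{"grip":0.02,"x":0,"y":0,"z":-0.018,"rx":0,"ry":0,"rz":0},{"grip":0.02,"x":0,"y":0,"z":-0.007,"rx":0,"ry":0,"rz":0},{"grip":0.02,"x":0,"y":0,"z":0,"rx":0,"ry":0,"rz":0}]}}

```text
clock: 33.45
tool_pos: [0.6289, 0.1028, 0.1897]
orientation: [3.141, 0.0, -0.0]
contact_force: [0.4, 0.3, -2.1]
finger_gap: 0.0331
finger_force: 29.9
```

Emit:
{"fn": "drive_tool", "kwargs": {"moves": [{"grip":0.02,"x":-0.01,"y":-0.009,"z":0,"rx":0,"ry":0,"rz":0},{"grip":0.02,"x":-0.02,"y":-0.017,"z":0,"rx":0,"ry":0,"rz":0},{"grip":0.02,"x":-0.028,"y":-0.025,"z":0,"rx":0,"ry":0,"rz":0},{"grip":0.02,"x":-0.028,"y":-0.025,"z":0,"rx":0,"ry":0,"rz":0},{"grip":0.02,"x":-0.028,"y":-0.025,"z":0,"rx":0,"ry":0,"rz":0},{"grip":0.02,"x":-0.028,"y":-0.025,"z":0,"rx":0,"ry":0,"rz":0},{"grip":0.02,"x":-0.028,"y":-0.025,"z":0,"rx":0,"ry":0,"rz":0},{"grip":0.02,"x":-0.0174,"y":-0.016,"z":0,"rx":0,"ry":0,"rz":0}]}}

```text
clock: 34.45
tool_pos: [0.4389, 0.2715, 0.189]
orientation: [3.141, 0.001, 0.003]
contact_force: [0.2, -0.1, -1.8]
finger_gap: 0.0332
finger_force: 29.9
```

Emit:
{"fn": "drive_tool", "kwargs": {"moves": [{"grip":0.02,"x":-0.009,"y":-0.009,"z":0,"rx":0,"ry":0,"rz":0},{"grip":0.02,"x":0,"y":0,"z":0,"rx":0,"ry":0,"rz":0},{"grip":0.02,"x":0,"y":0,"z":0,"rx":0,"ry":0,"rz":0},{"grip":0.02,"x":0,"y":0,"z":0,"rx":0,"ry":0,"rz":0},{"grip":0.02,"x":0,"y":0,"z":0,"rx":0,"ry":0,"rz":0},{"grip":0.02,"x":0,"y":0,"z":0,"rx":0,"ry":0,"rz":0},{"grip":0.02,"x":0,"y":0,"z":0,"rx":0,"ry":0,"rz":0},{"grip":0.02,"x":0,"y":0,"z":0,"rx":0,"ry":0,"rz":0}]}}

```text
clock: 35.45
tool_pos: [0.4326, 0.279, 0.1897]
orientation: [3.141, -0.0, -0.0]
contact_force: [-0.3, 0.4, -1.9]
finger_gap: 0.0333
finger_force: 29.9
```

Emit:
{"fn": "drive_tool", "kwargs": {"moves": [{"grip":0.02,"x":0,"y":0,"z":0.012,"rx":0,"ry":0,"rz":0},{"grip":0.02,"x":0,"y":0,"z":0.024,"rx":0,"ry":0,"rz":0},{"grip":0.02,"x":0,"y":0,"z":0.03,"rx":0,"ry":0,"rz":0},{"grip":0.02,"x":0,"y":0,"z":0.025,"rx":0,"ry":0,"rz":0},{"grip":0.02,"x":0,"y":0,"z":0.015,"rx":0,"ry":0,"rz":0},{"grip":0.02,"x":0,"y":0,"z":0.01,"rx":0,"ry":0,"rz":0},{"grip":0.02,"x":0,"y":0,"z":0.005,"rx":0,"ry":0,"rz":0},{"grip":0.02,"x":0,"y":0,"z":0.002,"rx":0,"ry":0,"rz":0}]}}

```text
clock: 36.45
tool_pos: [0.4329, 0.2792, 0.0669]
orientation: [-3.141, -0.001, -0.0]
contact_force: [0.3, 0.5, -2.2]
finger_gap: 0.0335
finger_force: 29.9
```

Emit:
{"fn": "drive_tool", "kwargs": {"moves": [{"grip":0.02,"x":0,"y":0,"z":0.0015,"rx":0,"ry":0,"rz":0},{"grip":0.02,"x":0,"y":0,"z":0.0015,"rx":0,"ry":0,"rz":0},{"grip":0.02,"x":0,"y":0,"z":0.001,"rx":0,"ry":0,"rz":0},{"grip":0.02,"x":0,"y":0,"z":0,"rx":0,"ry":0,"rz":0},{"grip":0.02,"x":0,"y":0,"z":0,"rx":0,"ry":0,"rz":0},{"grip":0.02,"x":0,"y":0,"z":0,"rx":0,"ry":0,"rz":0},{"grip":0.02,"x":0,"y":0,"z":0,"rx":0,"ry":0,"rz":0},{"grip":0.02,"x":0,"y":0,"z":0,"rx":0,"ry":0,"rz":0}]}}

```text
clock: 37.45
tool_pos: [0.4333, 0.2794, 0.0639]
orientation: [-3.141, -0.002, -0.0]
contact_force: [-0.2, -0.0, 5.1]
finger_gap: 0.0333
finger_force: 29.9
```

Contact. Release, rise and move aside to the middle, then check everything.

Emit:
{"fn": "drive_tool", "kwargs": {"moves": [{"grip":0.033,"x":0,"y":0,"z":0,"rx":0,"ry":0,"rz":0},{"grip":0.036,"x":0,"y":0,"z":0,"rx":0,"ry":0,"rz":0},{"grip":0.045,"x":0,"y":0,"z":0,"rx":0,"ry":0,"rz":0},{"grip":0.06,"x":0,"y":0,"z":0,"rx":0,"ry":0,"rz":0},{"grip":0.06,"x":0,"y":0,"z":0,"rx":0,"ry":0,"rz":0},{"grip":0.06,"x":0,"y":0,"z":-0.02,"rx":0,"ry":0,"rz":0},{"grip":0.06,"x":0,"y":0,"z":-0.045,"rx":0,"ry":0,"rz":0},{"grip":0.06,"x":0,"y":0,"z":-0.045,"rx":0,"ry":0,"rz":0}]}}

```text
clock: 38.45
tool_pos: [0.4322, 0.2787, 0.1736]
orientation: [3.141, 0.001, -0.0]
contact_force: [0.5, 0.2, -0.4]
finger_gap: 0.0598
finger_force: 0.0
```

Emit:
{"fn": "drive_tool", "kwargs": {"moves": [{"grip":0.06,"x":0.01,"y":0.02,"z":-0.02,"rx":0,"ry":0,"rz":0},{"grip":0.06,"x":0.01,"y":0.03,"z":0,"rx":0,"ry":0,"rz":0},{"grip":0.06,"x":0.01,"y":0.04,"z":0,"rx":0,"ry":0,"rz":0},{"grip":0.06,"x":0.01,"y":0.04,"z":0,"rx":0,"ry":0,"rz":0},{"grip":0.06,"x":0.01,"y":0.03,"z":0,"rx":0,"ry":0,"rz":0},{"grip":0.06,"x":0,"y":0.02,"z":0,"rx":0,"ry":0,"rz":0},{"grip":0.06,"x":0,"y":0,"z":0,"rx":0,"ry":0,"rz":0},{"grip":0.06,"x":0,"y":0,"z":0,"rx":0,"ry":0,"rz":0}]}}

```text
clock: 39.45
tool_pos: [0.4823, 0.1002, 0.1927]
orientation: [-3.141, 0.0, 0.001]
contact_force: [0.6, 1.4, -0.2]
finger_gap: 0.0601
finger_force: 0.0
```

Run:
```python
from h import *
T=dict(red=(.603,.288),green=(.4328,.2793),blue=(.6186,-.279),yellow=(.450,-.0955))
for n in('top','scene'):
    I=bot.get_image(n);o=cv2.resize(I,None,fx=1.42,fy=1.42,interpolation=2) if n=='top' else cv2.resize(I[130:370,120:440],None,fx=2.5,fy=2.5,interpolation=2)
    s,off=(1.42,(0,0)) if n=='top' else (2.5,(120,130))
    for c in T.values():
        for r,z in((.017,.104),(.026,.004),(.0365,.01)):
            p=((proj(n,circ(c,r,z))-off+.5)*s).astype(int);cv2.polylines(o,[p],True,(255,255,255),1)
    cv2.imwrite(f'pics/f_{n}.png',o)
print(bot.read_state()['tool_pos'])
```

```text
[0.48233779 0.10044596 0.19275287]
```

View pics/f_scene.png

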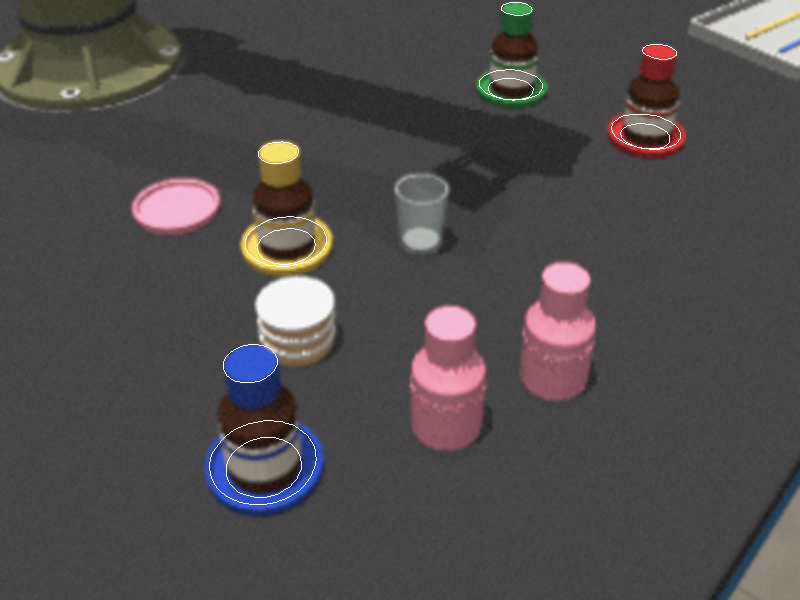

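View pics/f_top.png

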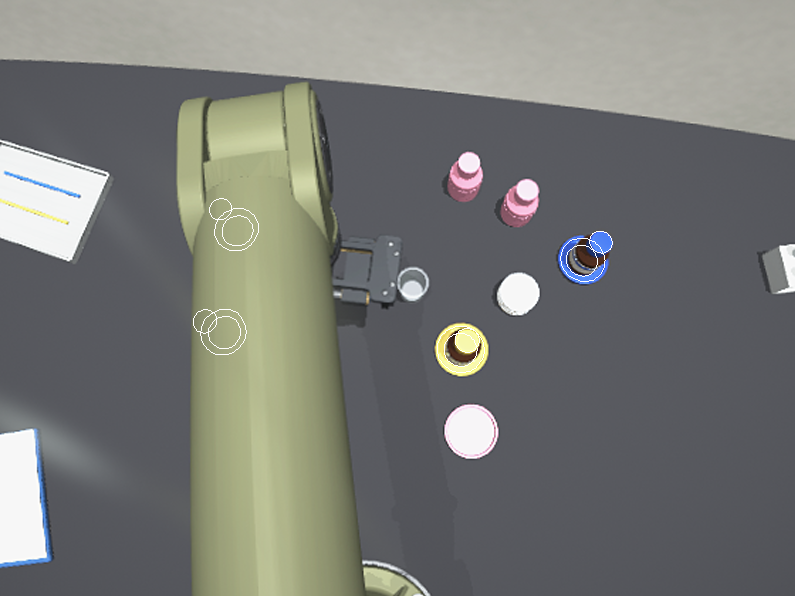

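All four bottles stand upright inside their own saucers, with caps at the predicted spots in the scene crop: green (517,10), red (659,52), yellow (279,153) and blue (250,363). The beaker and petri stack haven't moved, and the gripper is clear.

```bash
python3 -c "
from station import bot
print(bot.close_job())"
```

```text
the job is handed in; nothing more can be done
None
```

All four bottles are upright in the saucers matching their caps, the beaker and petri stack haven't moved, and I handed the job in at about 39.5 s on the robot clock; the hand-in call gave no verdict.

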